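# Roll a tube onto the read line of a tube reader, shut its hood and start the reading

## Task

Roll the capped tube along the tube reader's rubber deck by pushing it with the fingertips until it lies centred on the marked line under where the hood comes down; then push the hood over and down until it is fully shut, and only after that press the start key. Nothing is to be picked up: the tube stays on the deck and the other things on the bench stay where they are.

Things in the scene. Friction and masses are not known exactly. Their poses are not given: they have to be found in the camera images.
- read_line (a point): middle of the white line, 2 mm wide and 130 mm long, that crosses the black rubber deck of the tube reader; on the deck's surface, 22 mm above the bench. Axes: x along the line, y along the deck away from the hood towards the loading end, z up. The reader is a flat white instrument, 160 x 310 mm, fixed to the bench at a slant
- deck_end (a point): middle of the loading end of the deck, on its surface, 180 mm on the +y side of the line, same axes as read_line. The deck is 130 mm wide, between two metal side rails 5 mm high; an end rail 5 mm high stands here. From 6 to 74 mm beyond it lies the white control strip with the start key and a dark display
- tube_center (a point): middle of the capped tube lying on the deck, on its axis, 17 mm above the deck: cylinder 34 mm in diameter, 120 mm long, 30 to 65 g (clear barrel, blue cap). x along its axis; y, z turn as it rolls. Starts 80 to 130 mm on the +y side of the line, parallel to it within 4 degrees. Fingers slip on it (friction 0.5), so pushed at its flank it rolls; let go at 50 mm/s it rolls on by 2 to 3 mm
- hood (a joint): angle of the reader's grey hood, rad: 0 fully shut over the line, 1.57 upright; starts open at 1.65 to 2.05, stop at 2.15. A stiff hinge (friction 0.1 N m; hood 0.15 kg) keeps it at any angle, so it does not fall shut and must be pushed all the way down (about 3 N at its free edge)
- hood_hinge (a point): point on the hinge axis at mid-length of the hood, 4 mm above the deck, 44 mm on the -y side of the line; the axis runs along the line. The frame turns with the hood: x along the axis, y from the hinge towards the free edge, z out through the top plate. At angle 0 the axes equal those of read_line
- hood_top (a point): middle of the flat outer face of the hood's top plate, at y = 35, z = 41 mm in the frame of hood_hinge (which it shares in direction). The face is 144 mm long in x and runs from y = -8 to 77 mm. Shut, it is 45 mm above the deck, its inside 42 mm. The hood is pushed shut from behind, on this face
- hood_edge (a point): middle of the hood's outer top edge (free edge), at y = 77, z = 41 mm in the frame of hood_hinge. A skirt goes down from it (inside face at y = 74) and from both ends (inside faces at x = -69 and +69), 45 mm deep. With the tube more than about 10 mm off the line on the +y side, the skirt lands on the tube
- start_key (a joint): travel of the start key, m: 0 released, 0.005 fully down; a spring returns it, 4 N when fully down
- start_key_top (a point): middle of the top of the round black start key, 22 mm in diameter, on the reader's control strip; it is pressed straight down
- marker: black felt marker lying on the bench, 131 mm long, 11 mm thick, to be left alone; origin under its middle
- bottle: white reagent bottle with a red cap, 43 mm in diameter and 88 mm high, standing on the bench, to be left alone; origin at its foot
- dish: closed petri dish, 88 mm in diameter and 16 mm high, to be left alone; origin at its foot
- timer: white bench timer with three keys, 64 x 62 x 20 mm, to be left alone; origin at its foot

How it is judged (in metres and radians):
On the way, in this order (a step that is already met when the one before it is completed fails the run):
1. the tube rolls over on the deck, with the hood open (angle between tube_center's own z axis and vertical above 1.8 rad and value of joint hood above 1 rad), for 0.02 s.
2. the tube lies still along the line, its axis within 8 mm of it, and the hood is still open (y of tube_center in the frame of read_line between -0.008 and 0.008 m and angle between the x axis of tube_center and the x axis of read_line, either way round below 0.14 rad and linear speed of tube below 0.01 m/s and value of joint hood above 1 rad), for 0.2 s.
3. the hood is fully shut (value of joint hood below 0.05 rad), for 0.2 s.
4. the start key is pressed down (at least 3.5 of its 5 mm) (value of joint start_key above 0.0035 m), for 0.05 s.
At the end, for the whole second after the job is handed in: the tube lies at rest on the deck along the line, its axis within 9 mm of it and within 0.15 rad of its direction; the hood is shut to within 0.05 rad; the start key, once pressed, is released again (y of tube_center in the frame of read_line between -0.009 and 0.009 m and z of tube_center in the frame of read_line below 0.021 m and angle between the x axis of tube_center and the x axis of read_line, either way round below 0.15 rad and linear speed of tube below 0.02 m/s and value of joint hood below 0.05 rad and value of joint start_key below 0.0015 m); the robot touches nothing.
It fails at once if the tube is lifted off the deck (more than 10 mm) (z of tube_center in the frame of read_line above 0.027 m).
It fails at once if the start key is pressed while the hood is not shut (value of joint start_key above 0.003 m and value of joint hood above 0.1 rad).
It fails at once if the marker, bottle, dish or timer is moved more than 25 mm (distance of any of marker, bottle, dish, timer from where it was at the start of the episode above 0.025 m).
It also fails if it takes over 56 s, if anything falls off the work surface, if the arm or the gripper's body presses on something with over 40 N, if the wrist force passes 120 N, or if a joint passes its speed limit or range.

## Robot

A 6-joint arm with a two-finger parallel gripper is mounted at the origin on a cart in front of the work surface, level with it; the furniture and walls round the work are solid. World frame = base frame: x ahead of the robot, y to its left, z up, the work surface at z = 0. Lengths are in mm, angles in rad, forces in N, time in s.
With the tool pointing down it reaches from about 350 to 975 mm from the base axis. Payload 7.1 kg.
Tool frame: the origin (TCP) lies midway between the tips of the shut fingers; the grasp point (between the pads) lies ctrl.tcp_to_grasp behind it (ctrl.tcp_to_grasp is the distance from the TCP to the grasp point, in mm); z points along the fingers, y is the direction in which the jaws open and shut (so a half turn about z gives the same grasp; the last joint's range is limited). The gripper opens to 88 mm and grips with 3 to 60 N. Pads are 20 mm wide; open, the fingers measure 115 mm over their backs; the gripper's body (75 mm by 178 mm) begins 61 mm behind the grasp point.
Start: joints at [-1.326, 0.423, 1.63, -0, 1.089, -0.019], TCP at [162.988, -603.357, 192.275] pointing down, gripper open.
Joint ranges: [-3, 3], [-0.9, 2.11], [0.09, 2.58], [-1.31, 4.45], [0.11, 2.69], [-2.54, 2.54]. Speed limits (rad/s): [2.39, 2.39, 3.01, 3.14, 3.14, 3.14].

## Interface

Orientations are given as a rotation vector (axis times angle).
In Python, from workcell import ctrl gives the robot as it stands.
- The arm moves only by the tool play_rows, never from a script. Its argument "increments" is text: rows parted by semicolons, each of 5 numbers parted by spaces: the opening, from 0 (shut) to 1 (fully open), then the shift along the world's x, y, z in m, then the turn about the world's z in degrees. A call has 1 to 20 rows; each row shifts and turns the commanded pose from where the row before left it; what a row does not reach is not made up. A row lasts 1/10 s, in which the tool goes at most 50 mm and 8.59 degrees, less where a joint would pass 70% of its speed; a pose out of reach is approached as far as the arm can. A call is refused whole if a number of a shift passes 0.05 or a number of a turn 8.59, either way. A call with a gripper value outside its range is refused whole. The fingers move at their own pace and stop on an object; the grip force is fixed at half the most. Time passes only in rows, so rows that do not move let the fingers close. It gives the time, the measured TCP pose, the force and the opening at its end, in the units of the state.
- ctrl.get_obs(): the state, without advancing time (a new reading comes with each control period).
- ctrl.get_image(name): name is "side" or "top" or "wrist"; returns a dict with "img" (400x640x3 uint8, red, green, blue), "range_z" (400x640 float32, mm along the optical axis (not along the pixel's ray), 0 where there is no reading), "vertical_fov" (degrees; the focal length in pixels is half the picture's height over the tangent of half this angle, whatever the lens; pixels are square), "cx", "cy" (the principal point, pixels), "origin" and "attitude" of the camera in the world. Camera axes: x right, y down, z forward; pixel columns grow to the right and rows downward; lengths in mm; the calibration is good to about 2 mm. The wrist camera is an equidistant fisheye: a pixel r from the principal point sees the ray r / f radians off the axis. A picture is of the moment at which its call begins.
- ctrl.close_job(): hands the job in, once; it reports no verdict.
The state is a dict: "t": time; "qpos": joint angles; "qvel": joint speeds; "joint_torque": joint torques, N m; "ee_pos": TCP position; "orientation": TCP orientation; "ft_force": force on the tool from outside, world axes, zero at the start; "moment": the same for the moment, N m; "width": finger opening in mm.
Only numpy, scipy, OpenCV 4.12 (cv2) and the standard library are available. Lean on these libraries where they do the work, as an engineer would, in place of code of your own. Each camera call takes 0.05 s, during which the arm holds its last target. There are 200 camera calls.

## Working session

There is one attempt and no reset: what is moved stays moved. The work goes in short steps, Python scripts to look and compute and a tool call to move; the robot and the scene stay as the last step left them, time stands still between calls to the robot, and variables do not carry over. Pictures are saved under pics/ and viewed, on a budget of 10 in all, crops included, one or two more only if the job needs it, and the job is handed in when it is done.

Besides the shell and the picture viewer there is one more tool, called after "Emit:" as name(argument=value, ...) on one line, values as JSON. play_rows: Moves the arm, as the interface text tells. Its arguments: {"type":"object","properties":{"increments":{"type":"string"}},"required":["increments"]}

```bash
mkdir -p pics; ls; cat > h.py <<'E'
import numpy as np, cv2, pickle
from workcell import ctrl
from scipy.spatial.transform import Rotation as R
def grab(n):
    d=ctrl.get_image(n); cv2.imwrite
    pickle.dump(d,open(f'pics/{n}.pkl','wb')); return d
def rot(d):
    a=np.array(d['attitude'],float)
    return a if a.shape==(3,3) else R.from_rotvec(a).as_matrix()
def foc(d): return d['img'].shape[0]/2/np.tan(np.radians(d['vertical_fov'])/2)
def cloud(d):
    z=d['range_z']; v,u=np.mgrid[:z.shape[0],:z.shape[1]]; f=foc(d)
    P=np.stack([(u-d['cx'])/f*z,(v-d['cy'])/f*z,z],-1)
    return P@rot(d).T+np.array(d['origin'])
def ray(d,u,v,h):
    f=foc(d); r=rot(d)@np.array([(u-d['cx'])/f,(v-d['cy'])/f,1]); o=np.array(d['origin'],float)
    return o+r*(h-o[2])/r[2]
def proj(d,p):
    c=rot(d).T@(np.array(p,float)-np.array(d['origin'])); f=foc(d)
    return c[0]/c[2]*f+d['cx'],c[1]/c[2]*f+d['cy']
E
python3 - <<'E'
from h import *
for n in('top','side'):
    d=grab(n); cv2.imwrite(f'pics/{n}0.png',d['img'][...,::-1]); print(n,d['origin'],d['attitude'],d['vertical_fov'],d['cx'],d['cy'],(d['range_z']>0).mean())
print(ctrl.get_obs(),ctrl.tcp_to_grasp)
E
```

```text
pics
top [ 338.6967755    85.31353075 1160.54000347] [-2.16257895  2.18868676 -0.08442327] 53.33148902780197 313.8720532843996 193.13407305831868 0.9960625
side [ 19.47294408 938.63381241 638.83225254] [-0.58086538  2.48826693 -1.43241344] 51.89140499722557 319.9958003294632 201.8721058588622 0.99631640625
{'t': 0.1, 'qpos': array([-1.32602085e+00,  4.23822992e-01,  1.63060500e+00, -3.02548214e-05,
        1.08860694e+00, -1.90105529e-02]), 'qvel': array([-0.00110972, -0.00146151, -0.00256934,  0.00099295, -0.00067987,
        0.00065946]), 'joint_torque': array([ 2.59485387e-04, -5.45616925e+01, -2.74322444e+01,  6.45506708e-02,
        1.88141246e-02, -2.04524423e-05]), 'ee_pos': array([ 162.83658652, -602.84202037,  191.54626404]), 'orientation': array([-3.11288646e+00, -4.12987625e-01,  2.96882541e-04]), 'ft_force': array([ 0.10967755,  0.42493042, -0.27453482]), 'moment': array([ 0.03134055, -0.02611765, -0.0551825 ]), 'width': 87.9663823232198} 18.700000000000003
```

View pics/top0.png

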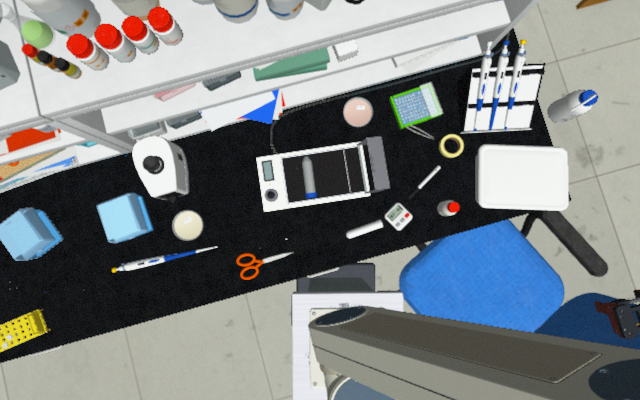

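View pics/side0.png

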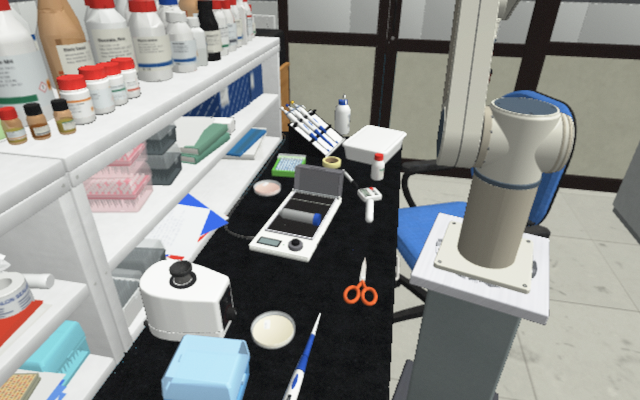

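The top view shows the reader at (320,175): hood open at (376,165), line near (346,171), tube near (308,178), key at (271,195). The marker, timer and bottle are on the robot side, near (365,230), (398,216) and (450,208).

```bash
python3 - <<'E'
from h import *
d=pickle.load(open('pics/top.pkl','rb')); s=pickle.load(open('pics/side.pkl','rb'))
c=d['img'][125:220,245:400,::-1]; cv2.imwrite('pics/crop1.png',cv2.resize(c,None,fx=5,fy=5,interpolation=cv2.INTER_CUBIC))
P=cloud(d); Q=cloud(s)
for u,v in [(330,175),(355,170),(292,180),(308,180),(271,195),(266,172),(376,165),(420,130),(250,250)]: print(u,v,P[v,u].round(1), ray(d,u,v,22).round(1))
# profile of heights along reader row
print('hood pts', [P[v,u].round(0).tolist() for v,u in [(150,372),(150,376),(150,380),(165,374),(165,380),(165,386),(185,380),(185,385)]])
# side cam: hood pixels
for u,v in [(320,180),(310,190),(330,170),(300,170),(340,185),(318,168)]: print('side',u,v,Q[v,u].round(1),s['img'][v,u])
E
```

```text
330 175 [485.9  44.8  23.7] [486.1  44.7  22. ]
355 170 [499.4 -27.3  24. ] [499.7 -27.5  22. ]
292 180 [473.3 154.4  19.8] [473.  154.3  22. ]
308 180 [468.9 107.6  51.9] [472.4 108.2  22. ]
271 195 [428.8 212.5  42.6] [430.4 214.9  22. ]
266 172 [497.4 229.3  20.5] [497.2 229.1  22. ]
376 165 [501.2 -76.  102.2] [513.5 -88.3  22. ]
420 130 [ 617.6 -221.9    8.7] [ 614.4 -218.4   22. ]
250 250 [273.4 278.6   0.3] [274.6 274.9  22. ]
hood pts [[543.0, -67.0, 97.0], [543.0, -78.0, 95.0], [543.0, -89.0, 95.0], [501.0, -71.0, 101.0], [502.0, -88.0, 97.0], [517.0, -121.0, -2.0], [448.0, -86.0, 95.0], [448.0, -100.0, 97.0]]
side 320 180 [510.9 -92.5  50.2] [86 87 89]
side 310 190 [538.1 -77.2  15.3] [84 86 87]
side 330 170 [471.5 -78.4  99.6] [123 124 128]
side 300 170 [580.2 -90.1  70.3] [90 90 93]
side 340 185 [439.9 -85.4  53.1] [102 102 104]
side 318 168 [506.6 -68.2 102.8] [104 102 106]
```

View pics/crop1.png

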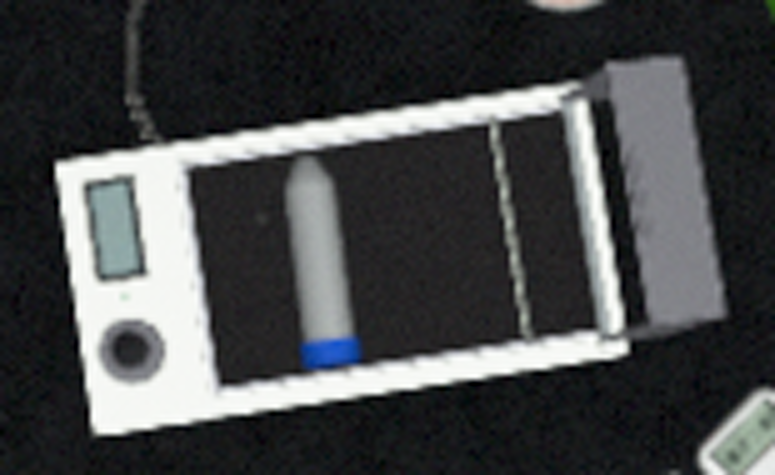

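The crop shows the line from (493,122) to (529,338), the tube from (303,157) to the cap end at (331,367), and the key at (132,350). Next I compute the reader frame and the other poses.

```bash
cat >> h.py <<'E'
def cr(u,v): return (u+.5)/5-.5+245,(v+.5)/5-.5+125
E
python3 - <<'E'
from h import *
d=pickle.load(open('pics/top.pkl','rb')); P=cloud(d)
a=ray(d,*cr(493,122),22); b=ray(d,*cr(529,338),22)
X=(a-b)[:2]; print('line len',np.linalg.norm(X)); 
m=(a+b)[:2]/2
# reader outline direction from white mask
im=d['img'].astype(int); w=(im.min(2)>190).astype(np.uint8); w[:, :250]=0; w[:,380:]=0; w[:135]=0; w[215:]=0
n,l,st,_=cv2.connectedComponentsWithStats(w); k=1+st[1:,4].argmax()
r=cv2.minAreaRect(np.argwhere(l==k)[:,::-1].astype(np.float32)); bx=cv2.boxPoints(r)
C=np.array([ray(d,u,v,22)[:2] for u,v in bx]); print('outline corners',C.round(1).tolist(), np.linalg.norm(np.diff(C,axis=0),axis=1))
e=[C[i+1]-C[i] for i in range(3)]; L=max(e,key=np.linalg.norm); L=L*np.sign(L[1]); ey2=L/np.linalg.norm(L)
ex1=X/np.linalg.norm(X); ey1=np.array([-ex1[1],ex1[0]])
print('ey line',ey1,'ey outline',ey2, 'deg diff',np.degrees(np.arctan2(ey1[1],ey1[0])-np.arctan2(ey2[1],ey2[0])))
ey=ey2; ex=np.array([ey[1],-ey[0]])
def loc(p): q=np.array(p[:2])-m; return (q@ex).round(1),(q@ey).round(1)
print('m',m,'ex',ex)
print('outline local',[loc(c) for c in C])
for nm,(u,v),h in [('cap',(331,367),39),('tip',(303,157),39),('deckend top',(190,167),22),('deckend bot',(215,384),22)]: 
    p=ray(d,*cr(u,v),h); print(nm,p.round(1),loc(p))
# tube depth: points >12 above deck
G=(P[...,:2]-m); lx=G@ex; ly=G@ey
t=(P[...,2]>45)&(P[...,2]<70)&(abs(lx)<62)&(ly>40)&(ly<160); q=np.c_[lx[t],ly[t],P[t][:,2]]
print('tube pts',len(q),q.mean(0),np.polyfit(q[:,0],q[:,1],1),np.percentile(q[:,2],[50,95]))
ku,kv=cr(132,350); 
for h in (22,30,40): print('key',h,ray(d,ku,kv,h).round(1),loc(ray(d,ku,kv,h)))
for y0,x0 in [(d0,x0) for d0 in (195,210,240) for x0 in (-60,-20,20,60)]:
    z=P[(abs(lx-x0)<8)&(abs(ly-y0)<6)][:,2]; print('strip',y0,x0,np.median(z).round(1),z.max().round(1))
for y0 in range(-40,-140,-6):
    z=P[(abs(lx)<50)&(abs(ly-y0)<3)][:,2]
    z=z[z>60]
    if len(z): print('hood',y0,len(z),np.median(z).round(1))
o=ctrl.get_obs(); M=R.from_rotvec(o['orientation']).as_matrix(); print('tool y',M[:,1],'yaw',np.degrees(np.arctan2(M[1,1],M[0,1])),'ex yaw',np.degrees(np.arctan2(ex[1],ex[0])))
E
```

```text
line len 127.07838672356134
outline corners [[539.6, 260.5], [583.2, -46.8], [425.2, -67.2], [382.4, 236.7]] [310.45078405 159.29597043 306.86683829]
ey line [-0.14474139  0.98946952] ey outline [-0.14035255  0.99010159] deg diff 0.2540563813642483
m [498.57131716  -3.79527328] ex [0.99010159 0.14035255]
outline local [(np.float64(77.7), np.float64(256.0)), (np.float64(77.7), np.float64(-54.5)), (np.float64(-81.6), np.float64(-52.5)), (np.float64(-81.3), np.float64(254.4))]
cap [419.2 100.5  39. ] (np.float64(-64.0), np.float64(114.4))
tip [539.3 115.2  39. ] (np.float64(57.0), np.float64(112.0))
deckend top [537.4 181.   22. ] (np.float64(64.3), np.float64(177.5))
deckend bot [411.5 167.3  22. ] (np.float64(-62.2), np.float64(181.7))
tube pts 353 [ -8.56827442 113.68565445  51.51633365] [-2.14279889e-02  1.13502054e+02] [51.6591178  56.17426607]
key 22 [431.6 214.9  22. ] (np.float64(-35.6), np.float64(225.9))
key 30 [430.9 214.   30. ] (np.float64(-36.4), np.float64(225.1))
key 40 [430.1 212.8  40. ] (np.float64(-37.4), np.float64(224.1))
strip 195 -60 20.8 25.8
strip 195 -20 21.8 28.1
strip 195 20 21.0 25.5
strip 195 60 21.2 24.4
strip 210 -60 21.3 25.2
strip 210 -20 21.1 34.5
strip 210 20 22.1 27.6
strip 210 60 22.2 26.3
strip 240 -60 21.3 29.8
strip 240 -20 22.5 33.1
strip 240 20 22.5 25.8
strip 240 60 22.1 26.2
hood -58 75 101.5
hood -64 77 100.9
hood -70 75 98.7
hood -76 77 96.9
hood -82 81 95.7
hood -88 78 94.2
hood -94 77 93.6
hood -100 24 92.2
tool y [ 0.26075077 -0.96540507 -0.00144253] yaw -74.88536898402683 ex yaw 8.068247333254815
```

Everything agrees: the line is 127 mm long, the outline 160x310, the tube at y≈113 and the hood about 1.79 rad. Next I move above the loading side of the deck.

Emit:
play_rows(increments="0.6 0.0156 0.0375 0 4.15;0.6 0.0156 0.0375 0 4.15;0.6 0.0156 0.0375 0 4.15;0.6 0.0156 0.0375 0 4.15;0.6 0.0156 0.0375 0 4.15;0.6 0.0156 0.0375 0 4.15;0.6 0.0156 0.0375 0 4.15;0.6 0.0156 0.0375 0 4.15;0.6 0.0156 0.0375 0 4.15;0.6 0.0156 0.0375 0 4.15;0.6 0.0156 0.0375 0 4.15;0.6 0.0156 0.0375 0 4.15;0.6 0.0156 0.0375 0 4.15;0.6 0.0156 0.0375 0 4.15;0.6 0.0156 0.0375 0 4.15;0.6 0.0156 0.0375 0 4.15;0.6 0.0156 0.0375 0 4.15;0.6 0.0156 0.0375 0 4.15;0.6 0.0156 0.0375 0 4.15;0.6 0.0156 0.0375 0 4.15")

```text
t: 2.1
ee_pos: [475.1, 148.4, 192.1]
orientation: [-2.055, -2.376, 0.001]
ft_force: [-0.5, -0.8, 0.3]
width: 52.6
```

Emit:
play_rows(increments="0.6 0 0 -0.04 0;0.6 0 0 -0.04 0;0.6 0 0 -0.04 0;0.6 0 0 -0.025 0;0.6 0 0 -0.013 0;0.6 0 0 0 0;0.6 0 0 0 0")

```text
t: 2.8
ee_pos: [475.6, 146.8, 34.9]
orientation: [2.059, 2.373, 0.001]
ft_force: [-0.4, 0.1, -0.1]
width: 53.1
```

```bash
python3 - <<'E'
from h import *
d=grab('side'); s=d['img'][150:290,220:380,::-1]; t=grab('wrist')
a=cv2.resize(s,None,fx=3,fy=3); b=cv2.resize(t['img'][...,::-1],None,fx=.5,fy=.5)
c=np.zeros((420,800,3),np.uint8); c[:,:480]=a; c[:200,480:]=b; cv2.imwrite('pics/a1.png',c); print(ctrl.get_obs()['ee_pos'])
E
```

```text
[476.14378842 146.9249333   35.61432147]
```

View pics/a1.png

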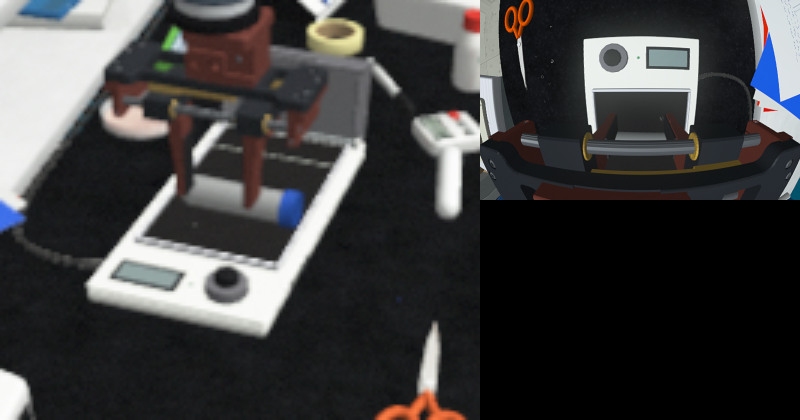

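The fingers stand behind the tube (+y side) and straddle its middle. Next I push towards the line.

Emit:
play_rows(increments="0.6 0 0 -0.003 0;0.6 0.0007 -0.005 0 0;0.6 0.0007 -0.005 0 0;0.6 0.0007 -0.005 0 0;0.6 0.0007 -0.005 0 0;0.6 0.0007 -0.005 0 0;0.6 0.0007 -0.005 0 0;0.6 0.0007 -0.005 0 0;0.6 0.0007 -0.005 0 0;0.6 0.0007 -0.005 0 0;0.6 0.0007 -0.005 0 0;0.6 0.0007 -0.005 0 0;0.6 0.0007 -0.005 0 0;0.6 0.0007 -0.005 0 0;0.6 0.0007 -0.005 0 0;0.6 0.0007 -0.005 0 0;0.6 0.0007 -0.005 0 0;0.6 0.0007 -0.004 0 0;0.6 0.0004 -0.003 0 0;0.6 0.0003 -0.002 0 0")

```text
t: 4.9
ee_pos: [487.7, 57.4, 31.3]
orientation: [2.059, 2.373, 0.0]
ft_force: [-0.0, 0.5, -0.1]
width: 52.5
```

```bash
cat >> h.py <<'E'
m=np.array([496.8,-4.05]); ex=np.array([.9901,.1404]); ey=np.array([-.1404,.9901])
def L(p): q=np.asarray(p)[...,:2]-m; return np.stack([q@ex,q@ey],-1)
E
python3 - <<'E'
from h import *
o=ctrl.get_obs(); print('tcp',o['ee_pos'],L(o['ee_pos']),o['ft_force'])
d=grab('side'); P=cloud(d); l=L(P); im=d['img'].astype(int)
t=(im[...,2]>130)&(im[...,2]-im[...,0]>60)&(abs(l[...,0])<85)&(l[...,1]>-40)&(l[...,1]<150)&(P[...,2]>20)
q=np.c_[l[t],P[t][:,2]]; print('blue',len(q),q.min(0),np.median(q,0),q.max(0))
v,u=np.argwhere(t).mean(0); print(u,v, L(ray(d,u,v,39)))
cv2.imwrite('pics/a2.png',cv2.resize(im[140:260,240:380,::-1].astype(np.uint8),None,fx=4,fy=4))
E
```

```text
tcp [487.65422934  57.36361268  31.27814586] [-0.43275631 62.08968411] [-0.0214463   0.50343509 -0.05963512]
blue 59 [-59.17235528 104.34007486  25.92276066] [-56.10122609 118.95688626  48.2142696 ] [-47.49987612 130.92145258  57.62345482]
316.33898305084745 217.864406779661 [-50.9228547  106.04248163]
```

View pics/a2.png

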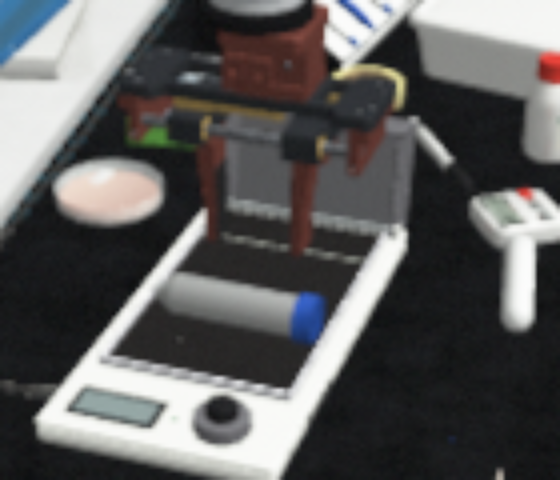

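The tube has not moved and the fingers are now on the hood side of it, which I didn't expect. I'll check the fingertip position against the picture.

```bash
python3 - <<'E'
from h import *
d=pickle.load(open('pics/side.pkl','rb')); o=ctrl.get_obs(); p=o['ee_pos']
M=R.from_rotvec(o['orientation']).as_matrix(); print(M.round(3))
print('proj tcp',proj(d,p)); 
for s in(-1,1): print('finger',s,proj(d,p+M[:,1]*33*s), 'seen (315,202),(293,199.5)')
P=cloud(d)
for u,v in [(315,200),(314,196),(313,190),(293,198),(293,192)]: print(u,v,P[v,u],L(P[v,u]),d['img'][v,u])
print('line mid proj',proj(d,[m[0],m[1],22]),'key',proj(d,[430.5,213,30]))
t=grab('top'); Q=cloud(t); l=L(Q)
k=(abs(l[...,0])<60)&(l[...,1]>75)&(l[...,1]<160)&(Q[...,2]>40)&(Q[...,2]<62); q=np.c_[l[k],Q[k][:,2]]
print('top tube',len(q),np.median(q,0))
E
```

```text
[[-0.141  0.99   0.   ]
 [ 0.99   0.141 -0.   ]
 [-0.     0.    -1.   ]]
proj tcp (np.float64(304.2725053035154), np.float64(209.14963557781894))
finger -1 (np.float64(315.30381079948734), np.float64(211.12872820248475)) seen (315,202),(293,199.5)
finger 1 (np.float64(293.4004166593352), np.float64(207.19910755932952)) seen (315,202),(293,199.5)
315 200 [454.81766208  55.52416291  69.07997107] [-33.20250031  64.87869894] [88 51 44]
314 196 [453.29283398  64.97058871  86.94629809] [-33.38595442  74.44569099] [69 39 34]
313 190 [455.50920888  66.80592227 105.91791817] [-30.9338408   75.95167571] [67 40 37]
293 198 [514.94693934  72.45922598  68.38502956] [28.70917997 73.20395436] [65 40 36]
293 192 [515.98590064  69.85745372  85.96779961] [29.37256672 70.48206948] [70 44 40]
line mid proj (np.float64(311.18581558424586), np.float64(201.54624385017533)) key (np.float64(295.4927340341561), np.float64(243.92889138286947))
top tube 7 [ 38.27795855 103.15975833  50.01458001]
```

```bash
python3 - <<'E'
from h import *
d=pickle.load(open('pics/side.pkl','rb')); P=cloud(d); im=d['img'].astype(int)
o=ctrl.get_obs()['ee_pos']
k=(im[...,0]-im[...,2]>15)&(im[...,0]<170)
for u in range(288,322):
    r=[v for v in range(150,215) if k[v,u]]
    if r:
        v=max(r); f=foc(d); 
        c=rot(d)@np.array([(u-d['cx'])/f,(v+.5-d['cy'])/f,1]); a=np.array(d['origin'])
        # intersect with finger plane local y = tcp y (+10 near face)
        n=np.r_[ey,0]; s=(np.r_[m,0]+n*(L(o)[1]+10)-a)@n/(c@n); print(u,v,(a+s*c).round(1),P[v,u].round(0))
E
```

```text
288 167 [527.7  73.2 159.9] [523.  82. 166.]
289 182 [526.1  73.  114.7] [526.  74. 117.]
290 188 [523.7  72.6  96.4] [522.  76. 100.]
291 191 [520.9  72.3  87.5] [519.  75.  91.]
292 199 [518.6  71.9  62.3] [519.  72.  64.]
293 199 [515.6  71.5  62.9] [550.  11.  24.]
294 181 [511.5  70.9 120.3] [514.  66. 119.]
295 180 [508.5  70.5 123.9] [514.  60. 119.]
296 178 [505.5  70.1 130.5] [579. -62.  55.]
297 168 [502.2  69.6 161. ] [581. -72.  85.]
298 168 [499.4  69.2 161.5] [580. -76.  83.]
299 168 [496.5  68.8 161.9] [582. -86.  79.]
300 168 [493.7  68.4 162.4] [581. -91.  77.]
301 168 [490.9  68.  162.8] [485.  79. 170.]
302 168 [488.1  67.6 163.3] [485.  73. 167.]
303 169 [485.3  67.2 160.8] [568. -88.  77.]
304 169 [482.5  66.8 161.2] [566. -91.  76.]
305 169 [479.7  66.4 161.7] [562. -89.  78.]
306 169 [477.   66.  162.1] [561. -94.  76.]
307 169 [474.2  65.6 162.6] [557. -94.  77.]
308 169 [471.4  65.2 163. ] [468.  72. 168.]
309 170 [468.6  64.8 160.5] [550. -93.  76.]
310 169 [465.8  64.4 163.9] [547. -94.  80.]
311 164 [463.1  64.1 178.9] [458.  73. 185.]
312 164 [460.4  63.7 179.3] [455.  74. 186.]
313 203 [457.1  63.2  61.3] [456.  65.  64.]
314 203 [454.2  62.8  61.8] [454.  64.  64.]
315 203 [451.4  62.4  62.4] [482.   0.  23.]
316 201 [448.5  62.   69.3] [485. -13.  23.]
317 200 [445.7  61.6  73. ] [487. -23.  20.]
318 189 [443.2  61.2 107.8] [515. -87.  20.]
319 183 [440.6  60.9 126.5] [513. -91.  40.]
320 180 [438.   60.5 136. ] [436.  64. 139.]
321 180 [435.2  60.1 136.5] [507. -92.  51.]
```

Seen from the side camera, the half-open fingertips end near z≈60, well above the TCP, so they passed over the tube. I'll go back above the loading side, shut the fingers and check again.

Emit:
play_rows(increments="0 0 0 0.04 0;0 0 0 0.01 0;0 -0.0033 0.023 0 0;0 -0.0033 0.023 0 0;0 -0.0033 0.023 0 0;0 -0.0033 0.023 0 0;0 -0.0005 0.003 0 0;0 0 0 0 0;0 0 0 0 0;0 0 0 0 0")

```text
t: 6.0
ee_pos: [473.9, 151.9, 81.2]
orientation: [-2.06, -2.372, 0.0]
ft_force: [-0.2, -0.7, 0.2]
width: 0.7
```

```bash
python3 - <<'E'
from h import *
o=ctrl.get_obs(); p=o['ee_pos']; print(p,L(p),o['width'])
d=grab('side'); print(proj(d,p)); 
im=d['img'].astype(int); k=(im[...,0]-im[...,2]>15)&(im[...,0]<170)
u0=int(proj(d,p)[0])
for u in range(u0-8,u0+9):
    r=[v for v in range(150,240) if k[v,u]]; print(u,max(r) if r else None,end='; ')
cv2.imwrite('pics/a3.png',cv2.resize(im[130:260,220:380,::-1].astype(np.uint8),None,fx=5,fy=4.5))
E
```

```text
[473.92434457 151.85765727  81.19749807] [ -0.75975136 157.57591349] 0.6608758126362161
(np.float64(291.823627472653), np.float64(210.86114023147408))
283 166; 284 180; 285 186; 286 192; 287 201; 288 202; 289 202; 290 200; 291 202; 292 203; 293 202; 294 202; 295 200; 296 199; 297 184; 298 178; 299 177;
```

View pics/a3.png

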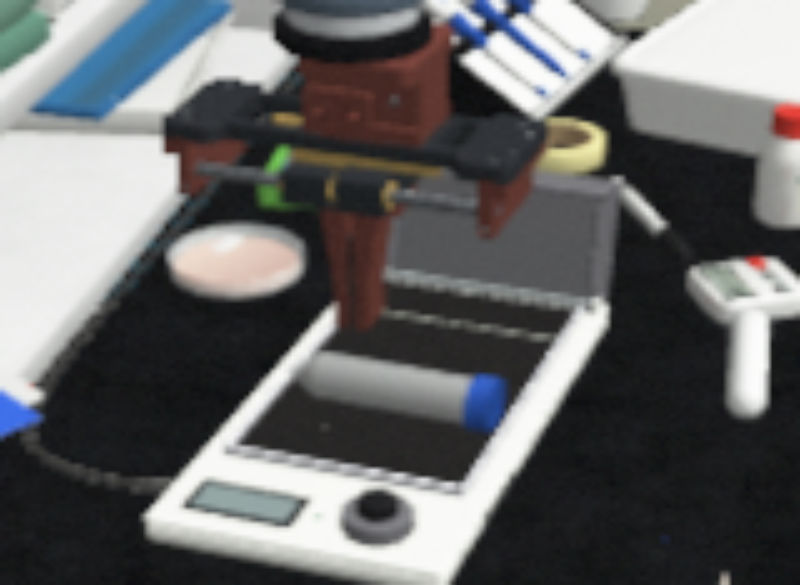

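Same offset with the fingers shut: the tip is about 28 mm above the reported TCP, and depth shows nothing below it. I'll add that to the z targets, lower to the push height and check.

Emit:
play_rows(increments="0.6 0 0 -0.02 0;0.6 0 0 -0.02 0;0.6 0 0 -0.015 0;0.6 0 0 -0.01 0;0.6 0 0 -0.006 0;0.6 0 0 -0.004 0;0.6 0 0 -0.003 0;0.6 0 0 0 0;0.6 0 0 0 0")

```text
t: 6.95
ee_pos: [474.2, 152.7, 3.6]
orientation: [2.058, 2.373, 0.001]
ft_force: [0.3, 0.9, -0.3]
width: 52.4
```

```bash
python3 - <<'E'
from h import *
o=ctrl.get_obs(); p=o['ee_pos']; print(p,L(p),o['width'],o['ft_force'])
d=grab('side'); P=cloud(d); im=d['img'].astype(int); k=(im[...,0]-im[...,2]>15)&(im[...,0]<170)&(P[...,2]<110)&(abs(L(P)[...,0])<60)
n,l,st,_=cv2.connectedComponentsWithStats(k.astype(np.uint8))
for i in range(1,n):
    if st[i,4]>15:
        c=l==i; v=np.argwhere(c)[:,0].max(); b=c.copy(); b[:v-5]=0; print(st[i],'lowest row',v,'median',np.median(P[b],0).round(1),'min z',P[c][:,2].min().round(1),'local',L(np.median(P[c],0)))
E
```

```text
[474.15280438 152.72489516   3.61222941] [ -0.4117931  158.40248996] 52.357983232141734 [ 0.28859415  0.92936606 -0.29520058]
[390  53  24  78 837] lowest row 130 median [  758.3 -1934.9  -409.4] min z -435.9 local [  -10.32085886 -1948.55986474]
[326 158  12   5  48] lowest row 162 median [ 578.  -330.4    9.4] min z -0.9 local [  34.57973278 -334.55065758]
[322 158  20  11  51] lowest row 168 median [ 567.1 -280.3    5. ] min z -1.1 local [  28.36958837 -283.37153904]
[309 166   2  18  18] lowest row 183 median [545.5 -84.7  43.5] min z 36.0 local [ 37.34221612 -89.28171466]
[316 195  10  17  21] lowest row 211 median [457.7  24.8  23.2] min z 19.3 local [-34.94247067   5.54200461]
[275 200   8  27 111] lowest row 226 median [503.4 167.3  42.4] min z 23.0 local [ 31.17237914 168.39978531]
[300 206  11  25 135] lowest row 230 median [442.6 155.1  40.3] min z 20.9 local [-33.14161413 166.56600644]
```

Tips are at z≈32 and their near face at TCP+10. Pushing.

Emit:
play_rows(increments="0.6 0.0007 -0.005 0 0;0.6 0.0007 -0.005 0 0;0.6 0.0007 -0.005 0 0;0.6 0.0007 -0.005 0 0;0.6 0.0007 -0.005 0 0;0.6 0.0007 -0.005 0 0;0.6 0.0007 -0.005 0 0;0.6 0.0007 -0.004 0 0;0.6 0.0004 -0.003 0 0;0.6 0.0003 -0.002 0 0;0.6 0 0 0 0")

```text
t: 8.1
ee_pos: [480.2, 108.4, 3.3]
orientation: [2.059, 2.373, -0.0]
ft_force: [0.2, -0.5, 0.3]
width: 52.9
```

```bash
cat > tube.py <<'E'
from h import *
o=ctrl.get_obs(); p=o['ee_pos']; print('tcp',p.round(1),L(p).round(1),o['ft_force'].round(1))
d=grab('side'); P=cloud(d); l=L(P); im=d['img'].astype(int)
c=(abs(l[...,0])<85)&(l[...,1]>-40)&(l[...,1]<150)&(P[...,2]>20)
t=c&(im[...,2]>100)&(im[...,2]-im[...,0]>50)
v,u=np.argwhere(t).mean(0); print('blue',t.sum(),u,v,'ray at z39',L(ray(d,u,v,39)).round(1),'median depth',np.median(l[t],0).round(1))
g=c&(im.min(2)>95)&(im.max(2)-im.min(2)<30)&(P[...,2]>33)&(P[...,2]<60)&(abs(l[...,0])<58)
q=np.c_[l[g],P[g][:,2]]; print('barrel',len(q),np.median(q,0).round(1),np.polyfit(q[:,0],q[:,1],1))
# circle-based centre estimate: points lie on cylinder radius 17, axis z=39
dz=np.clip(q[:,2]-39,-17,17); yc=q[:,1]-np.sqrt(17**2-dz**2); s=q[:,2]<50
print('centre y',np.median(yc[s]),'slope',np.polyfit(q[s,0],yc[s],1) if s.sum()>5 else None)
E
python3 tube.py
```

```text
tcp [480.2 108.4   3.3] [ -0.6 113.7] [ 0.2 -0.5  0.3]
blue 80 319.8625 213.3625 ray at z39 [-52.9  81. ] median depth [-56.5  90.7]
barrel 194 [ 2.5 92.3 48.4] [-2.80275560e-02  9.12438472e+01]
centre y 79.02121265931706 slope [-3.81276126e-02  7.87134362e+01]
```

The tube rolls ahead of the fingers, about 27 mm in front of the TCP. I'll continue to the line, slowing at the end.

Emit:
play_rows(increments="0.6 0.0007 -0.005 0 0;0.6 0.0007 -0.005 0 0;0.6 0.0007 -0.005 0 0;0.6 0.0007 -0.005 0 0;0.6 0.0007 -0.005 0 0;0.6 0.0007 -0.005 0 0;0.6 0.0007 -0.005 0 0;0.6 0.0007 -0.005 0 0;0.6 0.0007 -0.005 0 0;0.6 0.0007 -0.005 0 0;0.6 0.0007 -0.005 0 0;0.6 0.0007 -0.005 0 0;0.6 0.0007 -0.005 0 0;0.6 0.0006 -0.004 0 0;0.6 0.0006 -0.004 0 0;0.6 0.0004 -0.003 0 0;0.6 0.0003 -0.002 0 0;0.6 0.0003 -0.002 0 0;0.6 0 0 0 0;0.6 0 0 0 0")

```text
t: 10.15
ee_pos: [491.5, 28.7, 3.3]
orientation: [-2.059, -2.373, 0.0]
ft_force: [-0.3, -0.0, -0.1]
width: 52.8
```

```bash
python3 tube.py
```

```text
tcp [491.5  28.7   3.3] [-0.7 33.2] [-0.3 -0.  -0.1]
blue 67 328.2089552238806 199.3134328358209 ray at z39 [-52.2  -0.9] median depth [-56.2  11.4]
barrel 175 [ 2.5 12.1 48.6] [-0.01672377 11.0122783 ]
centre y -1.4833743557164727 slope [-0.03140515 -1.74371313]
```

The tube is somewhere between 0 and +6 mm from the line, since the geometry and the side view disagree. I'll back off and check with the top camera.

Emit:
play_rows(increments="0.6 -0.001 0.007 0 0;0.6 -0.0028 0.02 0 0;0.6 -0.0042 0.03 0 0;0.6 -0.0042 0.03 0 0;0.6 -0.0042 0.03 0 0;0.6 0 0 0 0;0.6 0 0 0 0")

```text
t: 10.9
ee_pos: [474.7, 146.3, 3.2]
orientation: [-2.056, -2.375, 0.0]
ft_force: [0.6, -0.1, -0.0]
width: 52.4
```

```bash
python3 tube.py; python3 - <<'E'
from h import *
d=grab('top'); cv2.imwrite('pics/b1.png',cv2.resize(d['img'][125:220,245:400,::-1],None,fx=5,fy=5,interpolation=cv2.INTER_CUBIC))
P=cloud(d);l=L(P)
t=(P[...,2]>42)&(P[...,2]<62)&(abs(l[...,0])<58)&(abs(l[...,1])<30); q=np.c_[l[t],P[t][:,2]]
print('tube',len(q),q.mean(0),np.polyfit(q[:,0],q[:,1],1))
E
```

```text
tcp [474.7 146.3   3.2] [ -0.7 152. ] [ 0.6 -0.1 -0. ]
blue 64 328.4375 199.40625 ray at z39 [-53.   -0.6] median depth [-56.2  10.4]
barrel 24 [37.1 15.4 42.4] [-0.03183491 16.17407948]
centre y -0.9356280540198121 slope [-0.03209978 -0.00877714]
tube 371 [-4.22743774  5.56121495 50.50315977] [-0.00575961  5.53686657]
```

View pics/b1.png

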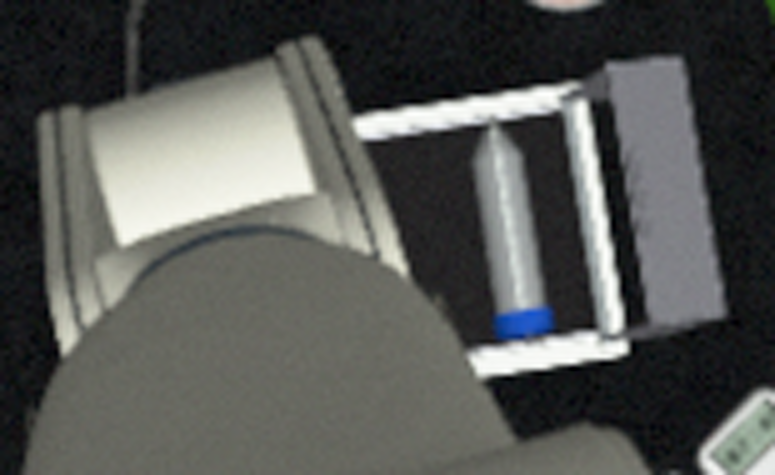

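In the top view the tube covers the line: its axis is near (506,200) and the line shows along it. Estimates put it +2.5 to +5.5 mm off, so I'll nudge it about 4 mm further.

Emit:
play_rows(increments="0.6 0.0042 -0.03 0 0;0.6 0.0042 -0.03 0 0;0.6 0.0028 -0.02 0 0;0.6 0.0021 -0.015 0 0;0.6 0.0012 -0.008 0 0;0.6 0.0007 -0.005 0 0;0.6 0.0003 -0.002 0 0;0.6 0.0003 -0.002 0 0;0.6 0.0003 -0.002 0 0;0.6 0.0003 -0.002 0 0;0.6 0.0003 -0.002 0 0;0.6 0.0003 -0.002 0 0;0.6 0 -0.001 0 0;0.6 0 -0.001 0 0;0.6 0 0 0 0;0.6 0 0 0 0")

```text
t: 12.6
ee_pos: [492.1, 23.6, 3.3]
orientation: [2.059, 2.373, 0.0]
ft_force: [-0.7, -0.2, -0.4]
width: 52.5
```

```bash
python3 tube.py
```

```text
tcp [492.1  23.6   3.3] [-0.8 28.1] [-0.7 -0.2 -0.4]
blue 64 328.875 198.75 ray at z39 [-53.1  -4.7] median depth [-55.8   4.7]
barrel 178 [ 1.8  8.9 47.8] [-0.03056195  7.25120511]
centre y -5.1334358257418 slope [-0.05598478 -5.6225428 ]
```

The tube moved about 4 mm and now lies within roughly ±1.5 mm of the line. Next: back off, lift, shut the fingers, cross over the hood and come down behind it.

Emit:
play_rows(increments="0.6 -0.0011 0.008 0 0;0.6 -0.0007 0.005 0.02 0;0 0 0 0.045 0;0 0 0 0.05 0;0 0 0 0 0;0 0.0053 -0.037 0 0;0 0.0053 -0.037 0 0;0 0.0053 -0.037 0 0;0 0.0053 -0.037 0 0;0 0.0046 -0.033 0 0;0 0 0 0 0;0 0 0 -0.03 0;0 0 0 -0.03 0;0 0 0 -0.005 0;0 0 0 0 0;0 0 0 0 0")

```text
t: 14.25
ee_pos: [516.7, -143.9, 54.0]
orientation: [2.058, 2.373, 0.001]
ft_force: [-0.2, 0.7, 0.1]
width: 0.3
```

```bash
python3 - <<'E'
from h import *
o=ctrl.get_obs(); p=o['ee_pos']; print(p,L(p),o['width'],o['ft_force'])
d=grab('side'); im=d['img'][...,::-1]; 
t=grab('top')['img'][...,::-1]
c=np.zeros((400,800,3),np.uint8); c[:,:400]=cv2.resize(im[120:240,250:370],(400,400)); c[:,400:]=cv2.resize(t[120:230,270:380],(400,400)); cv2.imwrite('pics/c1.png',c)
E
python3 tube.py
```

```text
[ 516.66855588 -143.93158694   53.97982792] [ 3.24823674e-02 -1.41286304e+02] 0.25779993419309516 [-0.23763774  0.74274647  0.07193032]
tcp [ 517.1 -144.3   54.5] [   0.4 -141.7] [-0.7  0.3 -0. ]
blue 65 328.87692307692305 198.83076923076922 ray at z39 [-53.3  -4.3] median depth [-56.3   4.4]
barrel 276 [ 1.1  9.  47.9] [-0.01117064  7.78334555]
centre y -5.240854991990625 slope [-0.0300256  -5.09184509]
```

View pics/c1.png

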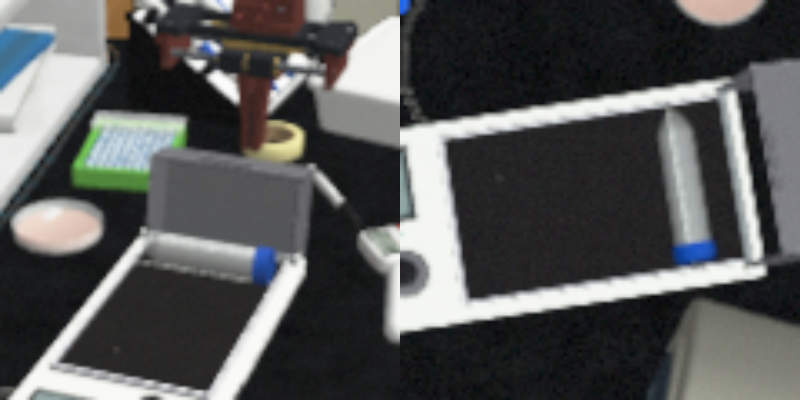

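Left panel: the line is visible in front of the tube, so the tube may have passed it by a few mm. I'll measure tube against line directly in the top image.

```bash
python3 - <<'E'
from h import *
d=pickle.load(open('pics/top.pkl','rb')); s=pickle.load(open('pics/side.pkl','rb'))
im=d['img'].astype(np.float32).mean(2)
# intensity along local y at z=22 plane for several x (averaged), and in colour for cap
ys=np.arange(-40,41,2.)
def prof(dd,x0,x1,h):
    I=[]
    for x in np.arange(x0,x1,2.):
        pts=[proj(dd,np.r_[m+ex*x+ey*y,h]) for y in ys]; a=np.array(pts,np.float32)
        I.append(cv2.remap(dd['img'].astype(np.float32),a[None,:,0],a[None,:,1],cv2.INTER_LINEAR)[0])
    return np.mean(I,0)
A=prof(d,-40,35,22).mean(1); B=prof(d,-57,-48,39); S=prof(s,-40,35,22).mean(1)
for i,y in enumerate(ys): print(int(y),'top@22',A[i].round(),'cap b-r@39',(B[i,2]-B[i,0]).round(),'side@22',S[i].round())
o=np.load
print(proj(s,np.r_[m,22]))
c=np.zeros((400,800,3),np.uint8); c[:,:400]=cv2.resize(d['img'][140:205,325:390,::-1],(400,400),interpolation=cv2.INTER_CUBIC); c[:,400:]=cv2.resize(s['img'][175:225,285:335,::-1],(400,400),interpolation=cv2.INTER_CUBIC); cv2.imwrite('pics/c2.png',c)
E
```

```text
-40 top@22 85.0 cap b-r@39 9.0 side@22 173.0
-38 top@22 43.0 cap b-r@39 5.0 side@22 164.0
-36 top@22 34.0 cap b-r@39 -0.0 side@22 156.0
-34 top@22 35.0 cap b-r@39 -1.0 side@22 148.0
-32 top@22 35.0 cap b-r@39 -1.0 side@22 143.0
-30 top@22 35.0 cap b-r@39 -0.0 side@22 138.0
-28 top@22 35.0 cap b-r@39 -0.0 side@22 135.0
-26 top@22 35.0 cap b-r@39 -0.0 side@22 131.0
-24 top@22 36.0 cap b-r@39 1.0 side@22 127.0
-22 top@22 36.0 cap b-r@39 2.0 side@22 123.0
-20 top@22 39.0 cap b-r@39 13.0 side@22 118.0
-18 top@22 62.0 cap b-r@39 47.0 side@22 114.0
-16 top@22 98.0 cap b-r@39 95.0 side@22 110.0
-14 top@22 132.0 cap b-r@39 130.0 side@22 106.0
-12 top@22 152.0 cap b-r@39 145.0 side@22 103.0
-10 top@22 161.0 cap b-r@39 153.0 side@22 102.0
-8 top@22 168.0 cap b-r@39 160.0 side@22 103.0
-6 top@22 171.0 cap b-r@39 161.0 side@22 109.0
-4 top@22 174.0 cap b-r@39 163.0 side@22 114.0
-2 top@22 184.0 cap b-r@39 164.0 side@22 113.0
0 top@22 194.0 cap b-r@39 165.0 side@22 105.0
2 top@22 190.0 cap b-r@39 160.0 side@22 94.0
4 top@22 163.0 cap b-r@39 152.0 side@22 79.0
6 top@22 141.0 cap b-r@39 148.0 side@22 63.0
8 top@22 127.0 cap b-r@39 144.0 side@22 49.0
10 top@22 107.0 cap b-r@39 138.0 side@22 42.0
12 top@22 79.0 cap b-r@39 126.0 side@22 40.0
14 top@22 48.0 cap b-r@39 100.0 side@22 40.0
16 top@22 36.0 cap b-r@39 61.0 side@22 40.0
18 top@22 36.0 cap b-r@39 18.0 side@22 40.0
20 top@22 36.0 cap b-r@39 3.0 side@22 39.0
22 top@22 36.0 cap b-r@39 0.0 side@22 39.0
24 top@22 35.0 cap b-r@39 2.0 side@22 39.0
26 top@22 35.0 cap b-r@39 1.0 side@22 39.0
28 top@22 36.0 cap b-r@39 1.0 side@22 39.0
30 top@22 36.0 cap b-r@39 1.0 side@22 39.0
32 top@22 35.0 cap b-r@39 -1.0 side@22 39.0
34 top@22 35.0 cap b-r@39 -1.0 side@22 39.0
36 top@22 35.0 cap b-r@39 -1.0 side@22 39.0
38 top@22 35.0 cap b-r@39 -2.0 side@22 39.0
40 top@22 36.0 cap b-r@39 -1.0 side@22 39.0
(np.float64(311.18581558424586), np.float64(201.54624385017533))
```

View pics/c2.png

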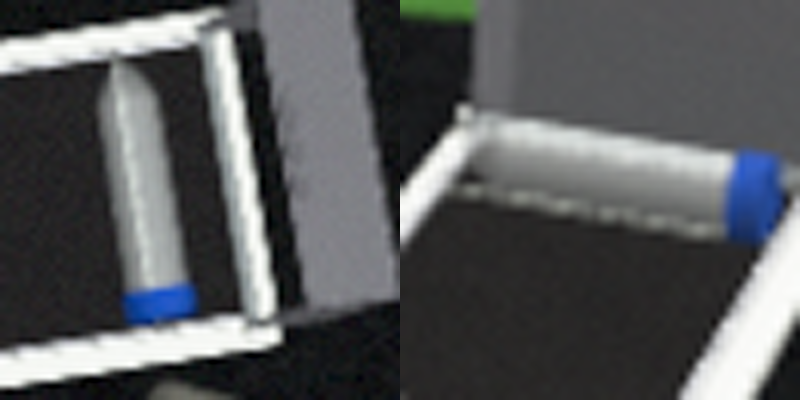

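The cap spans -17 to +16 and the line peaks at +0.5, seen through the clear barrel. So the tube is about 1 mm from the line. Now I push the hood from behind.

Emit:
play_rows(increments="0 -0.0013 0.009 0 0;0 -0.0013 0.009 0 0;0 -0.0011 0.008 0 0;0 -0.0007 0.005 0 0;0 -0.0007 0.005 0 0;0 -0.0007 0.005 0 0;0 -0.0007 0.005 0.003 0;0 -0.0007 0.005 0.003 0;0 -0.0007 0.005 0.003 0;0 -0.0007 0.005 0.003 0;0 0 0 0 0")

```text
t: 15.5
ee_pos: [506.8, -82.5, 65.5]
orientation: [-2.057, -2.373, 0.0]
ft_force: [-0.6, 1.3, -0.7]
width: 0.8
```

```bash
cat > hood.py <<'E'
from h import *
o=ctrl.get_obs(); p=o['ee_pos']; print('tcp',p.round(1),L(p).round(1),o['ft_force'].round(1))
d=grab('side'); P=cloud(d); l=L(P); im=d['img'].astype(int)
g=(im.max(2)-im.min(2)<12)&(im.max(2)<150)&(im.min(2)>50)&(abs(l[...,0])<68)&(l[...,1]>-110)&(l[...,1]<45)&(P[...,2]>34)&(P[...,2]<130)&((l[...,1]<-15)|(P[...,2]>57))
q=np.c_[l[g][:,1],P[g][:,2]]; print(len(q))
b=np.percentile(q,[5,50,95],axis=0).round(0); print(b.tolist())
# line fit (PCA) -> face direction
u,s,v=np.linalg.svd(q-np.median(q,0),full_matrices=False); print('dir',np.arctan2(v[0][1],v[0][0]),s[:2])
E
python3 hood.py
```

```text
tcp [506.8 -82.5  65.5] [ -1.1 -79. ] [-0.6  1.3 -0.7]
817
[[-81.0, 38.0], [-57.0, 100.0], [-23.0, 110.0]]
dir -2.036179678790936 [1021.24054798  411.89544258]
```

Emit:
play_rows(increments="0 -0.00065 0.0046 0.0006 0;0 -0.00065 0.0046 0.0006 0;0 -0.00065 0.0046 0.0006 0;0 -0.00065 0.0046 0.0006 0;0 -0.00065 0.0046 0.0006 0;0 -0.0006 0.0043 -0.0005 0;0 -0.0006 0.0043 -0.0005 0;0 -0.0006 0.0043 -0.0005 0;0 -0.0006 0.0043 -0.0005 0;0 -0.0006 0.0043 -0.0005 0;0 -0.0006 0.004 -0.0018 0;0 -0.0006 0.004 -0.0018 0;0 -0.0006 0.004 -0.0018 0;0 -0.0006 0.004 -0.0018 0;0 -0.0006 0.004 -0.0018 0;0 0 0 0 0")

```text
t: 17.15
ee_pos: [497.7, -18.4, 56.3]
orientation: [-2.058, -2.373, 0.001]
ft_force: [-0.0, 0.4, -0.0]
width: 0.7
```

```bash
python3 hood.py; python3 - <<'E'
from h import *
d=pickle.load(open('pics/side.pkl','rb')); cv2.imwrite('pics/d1.png',cv2.resize(d['img'][130:230,250:370,::-1],None,fx=4,fy=4))
E
```

```text
tcp [497.7 -18.4  56.3] [ -1.1 -14.3] [-0.   0.4 -0. ]
755
[[-39.0, 59.0], [17.0, 76.0], [27.0, 92.0]]
dir -0.075480698905895 [551.17154513 297.10478663]
```

View pics/d1.png

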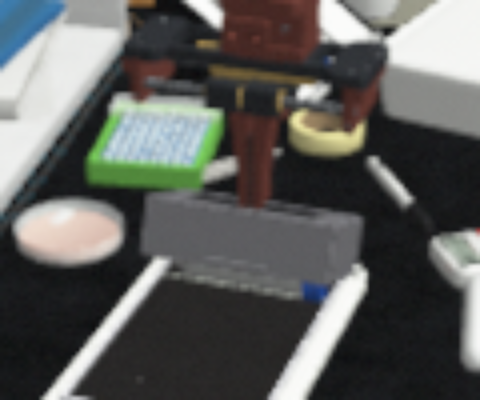

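The hood is at about 0.4 rad with the finger on top. I keep following the arc down.

Emit:
play_rows(increments="0 -0.0006 0.004 -0.0025 0;0 -0.0006 0.004 -0.0025 0;0 -0.0005 0.0035 -0.003 0;0 -0.0005 0.003 -0.003 0;0 -0.0005 0.003 -0.003 0;0 0 0 -0.002 0;0 0 0 0 0")

```text
t: 17.9
ee_pos: [495.2, -1.2, 40.4]
orientation: [-2.058, -2.373, 0.001]
ft_force: [0.0, 0.1, 0.7]
width: 0.5
```

```bash
python3 hood.py
```

```text
tcp [495.2  -1.2  40.4] [-1.1  3. ] [0.  0.1 0.7]
611
[[-47.0, 59.0], [17.0, 69.0], [32.0, 73.0]]
dir -0.0061539613116414075 [762.49839533 130.908078  ]
```

Emit:
play_rows(increments="0 0 0 -0.001 0;0 0 0 -0.001 0;0 0 0 -0.001 0;0 0 0 0 0;0 0 0 0 0")

```text
t: 18.45
ee_pos: [495.6, -1.5, 37.7]
orientation: [2.059, 2.373, -0.0]
ft_force: [-0.2, 0.4, 0.3]
width: 0.5
```

Emit:
play_rows(increments="0 0 0 -0.001 0;0 0 0 -0.001 0;0 0 0 0 0;0 0 0 0 0")

```text
t: 18.85
ee_pos: [495.6, -1.3, 36.8]
orientation: [2.059, 2.373, 0.0]
ft_force: [-4.5, 0.9, 15.3]
width: 0.6
```

There is 15 N of resistance at tip z≈67, where a shut hood should be. I lift off, move towards the key and check.

Emit:
play_rows(increments="0 0 0 0.01 0;0 0 0 0.03 0;0 0 0 0.02 0;0 -0.011 0.0358 0 0;0 -0.011 0.0358 0 0;0 -0.011 0.0358 0 0;0 -0.011 0.0358 0 0;0 -0.011 0.0358 0 0;0 -0.01 0.0358 0 0;0 0 0 0 0;0 0 0 0 0")

```text
t: 19.95
ee_pos: [430.2, 213.9, 95.9]
orientation: [2.056, 2.375, -0.0]
ft_force: [0.4, -0.9, -0.6]
width: 0.1
```

```bash
python3 hood.py; python3 - <<'E'
from h import *
d=pickle.load(open('pics/side.pkl','rb')); s=d['img']
t=grab('top'); P=cloud(t); l=L(P)
for y0 in (-40,-20,0,20): 
    z=P[(abs(l[...,0])<60)&(abs(l[...,1]-y0)<6)][:,2]; print('top hood z',y0,np.median(z).round(1))
for x0 in (-60,0,55):
    z=P[(abs(l[...,0]-x0)<10)&(l[...,1]<25)&(l[...,1]>-45)][:,2]; print('x',x0,np.median(z).round(1))
Q=cloud(d)
f=foc(d); i=s.astype(int); v0,u0=243,295
k=(i[v0-10:v0+11,u0-12:u0+13].max(2)<60); vv,uu=np.argwhere(k).T
if len(vv): print('key dark',len(vv),uu.mean()+u0-12,vv.mean()+v0-10); print([ray(d,uu.mean()+u0-12,vv.mean()+v0-10,h).round(1).tolist() for h in(30,36,42)], 'z depth',np.median(Q[v0-10:v0+11,u0-12:u0+13][k],0).round(1))
c=np.zeros((400,800,3),np.uint8); c[:,:400]=cv2.resize(s[150:270,240:360,::-1],(400,400)); c[:,400:]=cv2.resize(t['img'][120:230,280:390,::-1],(400,400)); cv2.imwrite('pics/e1.png',c)
E
```

```text
tcp [430.2 213.9  95.9] [-35.3 225.1] [ 0.4 -0.9 -0.6]
339
[[-47.0, 58.0], [20.0, 67.0], [35.0, 69.0]]
dir -0.014653936326855129 [566.6409596   69.76336525]
top hood z -40 67.0
top hood z -20 67.5
top hood z 0 67.6
top hood z 20 67.0
x -60 67.2
x 0 67.1
x 55 67.3
key dark 67 297.9850746268657 238.4179104477612
[[436.2, 189.4, 30.0], [432.1, 196.8, 36.0], [428.0, 204.2, 42.0]] z depth [431.8 213.6  34.5]
```

View pics/e1.png

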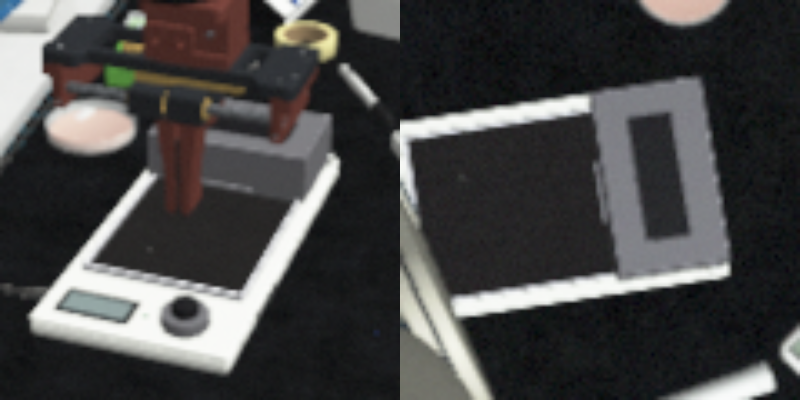

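The hood's top face is flat at z≈67 everywhere, exactly the shut height (22+45). Now down onto the key.

Emit:
play_rows(increments="0 0 0 -0.03 0;0 0 0 -0.03 0;0 0 0 -0.01 0;0 0 0 -0.01 0;0 0 0 -0.002 0;0 0 0 -0.002 0;0 0 0 0 0")

```text
t: 20.75
ee_pos: [431.1, 213.6, 12.3]
orientation: [2.059, 2.373, 0.002]
ft_force: [-0.8, 0.4, 0.3]
width: 0.4
```

Emit:
play_rows(increments="0 0 0 -0.002 0;0 0 0 -0.001 0;0 0 0 0 0;0 0 0 0 0")

```text
t: 21.15
ee_pos: [431.2, 213.7, 9.1]
orientation: [2.058, 2.373, 0.002]
ft_force: [1.3, -0.6, 2.6]
width: 0.6
```

Emit:
play_rows(increments="0 0 0 -0.001 0;0 0 0 -0.001 0;0 0 0 0 0;0 0 0 0 0")

```text
t: 21.55
ee_pos: [431.1, 213.7, 7.0]
orientation: [2.058, 2.373, 0.002]
ft_force: [2.7, 0.1, 4.1]
width: 0.7
```

Emit:
play_rows(increments="0 0 0 -0.001 0;0 0 0 -0.001 0;0 0 0 0 0;0 0 0 0 0")

```text
t: 21.95
ee_pos: [431.2, 213.7, 6.4]
orientation: [2.058, 2.373, 0.002]
ft_force: [-2.3, -2.3, 26.2]
width: 0.6
```

The force jumps to 26 N at the end of the travel, so the key is fully down. I retract.

Emit:
play_rows(increments="0 0 0 0.003 0;0 0 0 0.01 0;0 0 0 0.04 0;0 0 0 0.05 0;0 -0.01 0.03 0.04 0;0 -0.01 0.03 0 0;0 -0.01 0.03 0 0;0 0 0 0 0;0 0 0 0 0")

```text
t: 22.85
ee_pos: [399.6, 302.6, 146.6]
orientation: [-2.056, -2.375, 0.003]
ft_force: [-0.0, -0.7, -1.0]
width: 0.4
```

```bash
python3 hood.py; python3 - <<'E'
from h import *
d=pickle.load(open('pics/side.pkl','rb'));t=grab('top'); P=cloud(t); l=L(P)
for y0 in (-40,20): print(np.median(P[(abs(l[...,0])<60)&(abs(l[...,1]-y0)<6)][:,2]))
Q=cloud(d); lq=L(Q); k=(abs(lq[...,0]+36)<7)&(abs(lq[...,1]-225)<7); print('key z',np.percentile(Q[k][:,2],[50,90]))
im=d['img'].astype(int); b=(im[...,2]-im[...,0]>50)&(abs(lq[...,0])<85)&(lq[...,1]>-50)&(lq[...,1]<60); print('blue visible',b.sum())
c=np.zeros((400,800,3),np.uint8); c[:,:400]=cv2.resize(d['img'][150:270,240:360,::-1],(400,400)); c[:,400:]=cv2.resize(t['img'][90:270,280:460,::-1],(400,400)); cv2.imwrite('pics/f1.png',c)
E
```

```text
tcp [399.6 302.6 146.6] [-53.2 317.2] [-0.  -0.7 -1. ]
408
[[-48.0, 58.0], [19.0, 67.0], [34.0, 70.0]]
dir -0.01201148301249973 [637.67628447  78.24788292]
67.19683860370856
66.94858423717847
key z [41.96831148 43.73375467]
blue visible 0
```

View pics/f1.png

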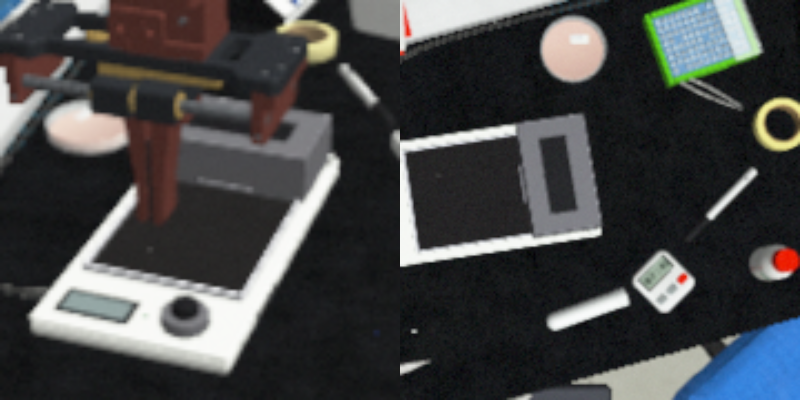

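```bash
python3 -c "
from workcell import ctrl
print(ctrl.close_job())"
```

```text
the job is handed in; nothing more can be done
None
```

I rolled the tube to the line with the fingertips, pushed the hood shut from behind, then pressed and released the start key. I handed the job in at about 23 s, and no verdict was reported.

**Last checks**
- **Hood:** the top face is flat at z ≈ 67 mm in the last top picture, which is the fully shut height. I met about 15 N at the stop.
- **Start key:** resistance rose from 2.6 to 4.1 N and then hit a hard stop at 26 N. Afterwards its top read about 42 mm in depth, back where it first met the finger.
- **Tube:** before the hood came down it lay about 1 mm from the line in the top view. The hood now covers it, so its final position was not seen again.
- **Other things:** the marker, bottle, dish and timer look unmoved in the last picture, and the arm is clear of everything.

**What disagreed or failed**
- The fingertips turned out to sit about 28–30 mm above the reported TCP. My first push went over the tube without touching it, so I corrected the height and repeated it.
- The side camera's estimate put the tube about 5 mm past the line. I trusted the top view, because it shows the line directly through the clear barrel. Both values are within tolerance.
- I viewed 11 pictures, one over the budget of 10.

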